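Set the print gap of a screen press with a feeler gauge

ROBOT

A 6-joint arm with a two-finger parallel gripper is mounted at the origin on the work surface. World frame = base frame: x ahead of the robot, y to its left, z up, the work surface at z = 0. Lengths are in mm, angles in rad, forces in N, time in s.
With the tool pointing down it reaches from about 275 to 1000 mm from the base axis. Payload 8.4 kg.
Tool frame: the origin (TCP) lies midway between the tips of the shut fingers; the grasp point (between the pads) lies 19 mm behind it; z points along the fingers, y is the line along which they close (so a half turn about z gives the same grasp; the last joint's range is limited). The gripper opens to 85 mm and grips with 20 to 120 N. Pads are 22 mm wide; open, the fingers measure 114 mm over their backs; the gripper's body (76 mm by 85 mm) begins 54 mm behind the grasp point. The pads swing forward as they close: fully open they stand 13 mm farther back than shut.
Start: joints at [1.126, 0.353, 1.633, -0, 1.155, -0.002], TCP at [267.793, 564.725, 231.281] pointing down, gripper open.
Joint ranges: [-2.63, 2.63], [-0.92, 2.1], [0.06, 2.66], [-1.3, 4.44], [0, 2.69], [-3.02, 3.02]. Speed limits (rad/s): [2.22, 2.22, 2.79, 3.14, 3.14, 3.14].

INTERFACE

Orientations are given as [roll, pitch, yaw] about the fixed x, y, z axes, in that order (R = Rz(yaw) Ry(pitch) Rx(roll)).
In Python, from rig import telemetry, optics, r gives the robot as it stands.
- The arm moves only by the tool play_rows, never from a script. Its arguments are lists of equal length, an entry for each row: "dp": the shift along the tool's x, y, z in units of 40 mm (1.0 is 40 mm), a list of three; "rot": the turn, a rotation vector about the tool's x, y, z in units of 6 degrees (1.0 is 6 degrees), a list of three. In form: {"dp": [[tx, ty, tz], ...], "rot": [[ax, ay, az], ...]}. A call has 1 to 5 rows; each row is the pose to reach, as a shift and turn from the pose commanded when the call began, along the tool's axes at that moment; what a row does not reach only later rows make up. A row lasts 1/12 s, in which the tool goes at most 41.7 mm and 7.16 degrees, less where a joint would pass 70% of its speed; a pose out of reach is approached as far as the arm can. A call with a gripper value outside its range is refused whole. "fingers" is the opening, from 0 (shut) to 1 (fully open), set as the call begins (left out, the last holds). The fingers move at their own pace and stop on an object; "grip_force" is the grip in N (left out, the last holds). Time passes only in rows, so rows that repeat a pose let the fingers close. It gives the time, the measured TCP pose, the force, the opening and the grip force at its end, in the units of the state.
- telemetry.sense(): the state, without advancing time (a new reading comes with each control period).
- optics.grab_frame(name): name is "scene" or "top"; returns a dict with "color" (420x560x3 uint8, red, green, blue), "mtx" (3x3 intrinsics, pixels), "D" ([k1, k2, p1, p2, k3] as OpenCV has them; the pictures are not rectified), "R" (3x3) and "t" (3): a world point X has camera coordinates R X + t. Camera axes: x right, y down, z forward; pixel columns grow to the right and rows downward; lengths in mm; the calibration is good to about 2 mm. A picture is of the moment at which its call begins. There is no depth.
- r.sign_off(): hands the job in; it is judged then, once.
The state is a dict: "clock": time; "qpos": joint angles; "qvel": joint speeds; "joint_efforts": joint torques, N m; "eef_pos": TCP position; "tcp_rot": TCP orientation; "contact_force": force on the tool from outside, world axes, zero at the start; "wrist_torque": the same for the moment, N m; "opening": opening from 0.0 (shut) to 1.0 (fully open); "grasp_force": force on a finger pad.
Only numpy, scipy, OpenCV 4.12 (cv2) and the standard library are available. Lean on these libraries where they do the work, as an engineer would, in place of code of your own. Each camera call takes 0.05 s, during which the arm holds its last target. There are 200 camera calls.

TASK

Set the gap of the screen press with the feeler gauge: take the red-handled gauge from the cork mat, slide its blade flat over the white bed and under the frame's near bar at the yellow mark until its tip is well past the bar, and let go of it. Then bring the head down by its black knob until the bar lightly nips the blade, and draw the blade straight out, feeling for a light, definite drag; if it is loose or jammed, correct the head and try again. Lay the gauge back flat on the mat, leave the head as set and do not disturb the other things.

Things in the scene. Friction and masses are not known exactly. Their poses are not given: they have to be found in the camera images.
- gauge: feeler gauge, 85 g: red handle 50 long x 18 wide x 22 mm high; steel blade 110 long x 22 wide x 4 mm thick, undersides flush, so it lies flat. Origin: centre of the handle (11 mm above the underside); x along the blade to its tip, z up. Grip the handle across its 18 mm. With the blade well in it balances on the bed, handle just outside the bed's near edge. Friction on steel about 0.6
- gauge_tip (a point): the gauge blade's tip, on its underside: 135 mm ahead of and 11 mm below the handle's centre. With the right nip (about 5 N on the blade) drawing it takes about 6 N; a nip under 3 N is loose, over 8 N tight, over 16 N spoils the frame
- press: tabletop screen press, fixed, with all it carries. Origin: table level under the middle of its bed; x from the near (robot's) side to the far side, y towards the column (x = 0, y = 190 mm, 225 mm high), z up. White bed 260 (x) x 300 mm (y), near edge at x = -130 mm, top 70 mm above the table, give or take 2 mm. Nothing measures the exact heights of bed and screen frame: find them by touch
- mark (a point): where the blade goes in: on the bed's nominal top, under the middle of the near bar's width at its yellow tape mark (x = -97.5, y = -50 mm, 70 mm up in the press's axes, which it shares; fixed). The screen frame over it is 220 (x) x 280 mm (y), centred on the bed, of aluminium bars 25 wide and 22 mm high; the near bar covers x = -110 to -85 mm
- head (a joint): height of the head in m: 0 at the top, growing as it goes down (0.028 at the bottom). Balanced and stiff: it takes 10 to 14 N to slide and stays where it is left. It carries the frame, at the start 8 to 25 mm above the bed, and nips the blade at 0.007 to 0.022. The frame is sprung in it: at first touch the blade carries 2.5 N, then 6 N more per mm that the head goes down
- head_knob (a point): centre of the black knob on the head, an upright cylinder 32 mm in diameter and 32 mm high, near side of the column: x = -70, y = 190 mm in the press's axes, 188 mm above the table less the head's joint value. Grip it from above to push or pull the head; the 225 mm high column is 54 mm away
- mat: cork mat, fixed, 220 (x) x 110 mm (y), 3 mm thick; origin at the centre of its underside on the table
- cup: white paper cup, 72 mm across, 85 mm high; origin at the centre of its foot. Leave alone
- ink: round ink jar with orange label and black cap, 64 mm across, 75 mm high; origin at the centre of its foot. Leave alone
- squeegee: wooden squeegee with green rubber blade, lying flat: 200 mm long, 72 mm wide, 24 mm high; origin at the centre of its underside. Leave alone
Not all that is in view belongs to the job. Of the things that look like the mat, take the one that is farthest to the robot's left at the start.

How it is judged:
By the outcome, as a careful person would: the job done as asked, in the order asked, and still so for the second after the job is handed in, with the robot touching nothing.
It also fails if it takes over 72 s, if anything falls off the work surface, if the arm or the gripper's body presses on something with over 40 N, if the wrist force passes 120 N, or if a joint passes its speed limit or range.

## Working session

There is one attempt and no reset: what is moved stays moved. The work goes in short steps, Python scripts to look and compute and a tool call to move; the robot and the scene stay as the last step left them, time stands still between calls to the robot, and variables do not carry over. Pictures are saved under pics/ and viewed, at most 10 in all, crops included, and the job is handed in when it is done.

Besides the shell and the picture viewer there is one more tool, called after "Call:" by a JSON object that holds its "op" and its "data", one argument or row to a line. play_rows: Moves the arm, as the interface text tells. Its arguments: {"type":"object","properties":{"dp":{"type":"array"},"rot":{"type":"array"},"fingers":{"type":"number"},"grip_force":{"type":"number"}},"required":["dp","rot"]}

```bash
mkdir -p pics; ls
python3 - <<'E'
from rig import telemetry, optics, r
import cv2,pickle
for n in ("scene","top"):
    f=optics.grab_frame(n); pickle.dump(f,open(n+".pkl","wb"))
    cv2.imwrite(f"pics/{n}0.png",f["color"][:,:,::-1])
    print(n,f["mtx"].tolist(),f["D"],f["R"].round(3).tolist(),f["t"])
print(telemetry.sense())
E
```

```text
pics
scene [[454.3598146067513, 0.0, 281.2242969610712], [0.0, 454.3598146067513, 213.64719770521802], [0.0, 0.0, 1.0]] [-0.14626311  0.          0.          0.          0.        ] [[0.719, 0.695, -0.012], [0.445, -0.474, -0.76], [-0.534, 0.541, -0.65]] [-337.08417582 -184.95157486 2145.6617754 ]
top [[434.02572755865896, 0.0, 286.8769815241172], [0.0, 434.02572755865896, 209.57256439707297], [0.0, 0.0, 1.0]] [-0.08156969  0.          0.          0.          0.        ] [[0.003, -1.0, -0.017], [-0.987, 0.0, -0.162], [0.162, 0.018, -0.987]] [ -73.41578492  569.97557017 1334.14881507]
{'clock': 0.1, 'qpos': array([ 1.12562676e+00,  3.53602158e-01,  1.63404501e+00,  7.43118429e-06,
        1.15517650e+00, -2.39715512e-03]), 'qvel': array([-0.00078669, -0.00337447, -0.00129052,  0.00066382,  0.00010892,
        0.00046147]), 'joint_efforts': array([ 7.27656534e-04, -6.06359482e+01, -3.42819858e+01, -1.23230307e-04,
        4.02204838e-03,  1.22203141e-05]), 'eef_pos': array([267.59770165, 564.35942557, 230.62852479]), 'tcp_rot': array([-3.14036166e+00, -9.74574758e-06,  2.69881723e+00]), 'contact_force': array([ 0.48878124, -0.3739007 ,  0.55203401]), 'wrist_torque': array([ 0.02860583, -0.03756711,  0.04635886]), 'grasp_force': 0.0, 'opening': 0.9967281131843088}
```

View pics/scene0.png

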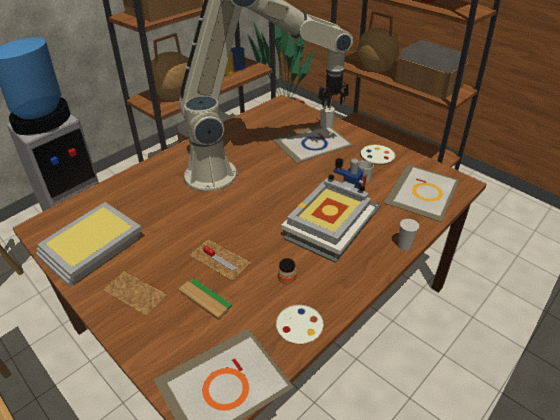

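View pics/top0.png

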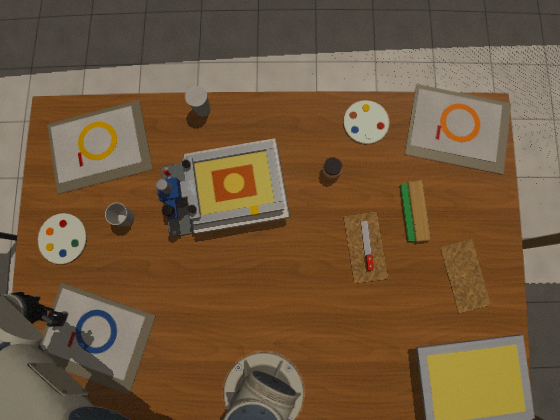

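The scene view shows the press at (330,215), the gauge on its mat at (220,258), the squeegee at (205,298), the ink jar at (287,270) and the cup at (408,235). The top view shows the press at (235,187) with its yellow mark at (254,210), the gauge at (367,247) on the left-hand mat, and a decoy mat at (466,275). I'll zoom in next.

```bash
cat > h.py <<'E'
import numpy as np,cv2,pickle
def ray(f,px):
    p=cv2.undistortPoints(np.array(px,float).reshape(-1,1,2),f["mtx"],f["D"]).reshape(-1,2)
    d=np.c_[p,np.ones(len(p))]@f["R"]; c=-f["R"].T@f["t"]; return c,d
def onz(f,px,z):
    c,d=ray(f,px); return c+d*((z-c[2])/d[:,2:])
def proj(f,X):
    return cv2.projectPoints(np.array(X,float).reshape(-1,1,3),cv2.Rodrigues(f["R"])[0],f["t"],f["mtx"],f["D"])[0].reshape(-1,2)
E
python3 - <<'E'
import cv2,pickle,numpy as np
f=pickle.load(open("top.pkl","rb"))["color"][:,:,::-1]
a=cv2.resize(f[130:250,150:300],None,fx=5,fy=5,interpolation=cv2.INTER_CUBIC)
cv2.imwrite("pics/press.png",a)
b=cv2.resize(f[200:295,335:440],None,fx=6,fy=6,interpolation=cv2.INTER_CUBIC)
cv2.imwrite("pics/gauge.png",b)
E
```

```text
(no output)
```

View pics/press.png

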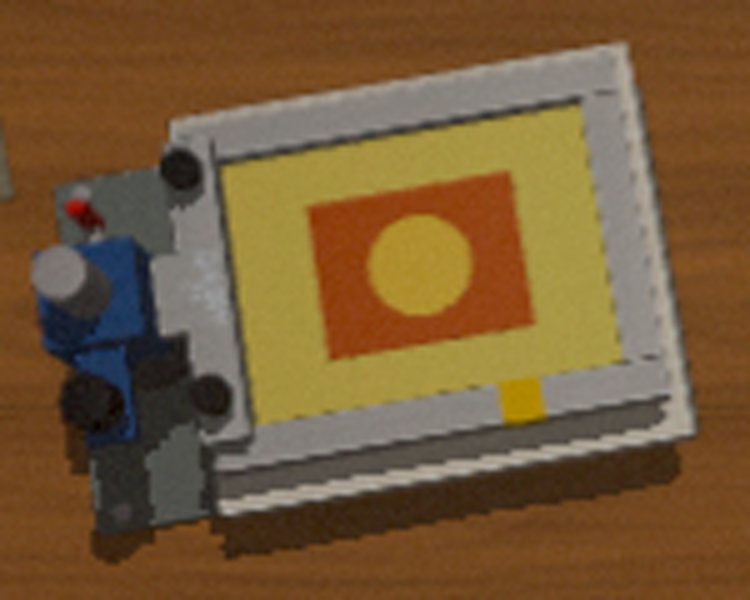

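View pics/gauge.png

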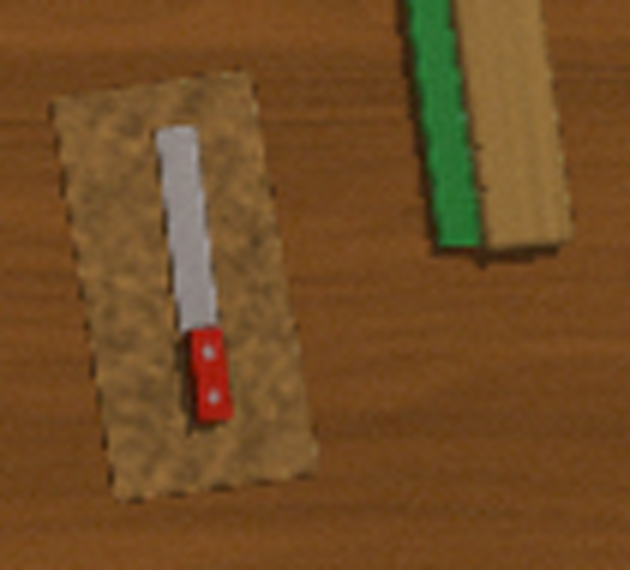

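The press crop shows the bed corners at (215,513), (692,435), (628,45) and (172,122), the tape centre at (522,402) and the knob at (92,402). In the gauge crop, the blade tip is near (177,128) and the handle runs from (205,330) to (215,420). The mat corners are (52,102), (252,72), (316,470) and (118,498).

Run:
```python
from h import *
f=pickle.load(open("top.pkl","rb")); s=pickle.load(open("scene.pkl","rb"))
P=lambda l,o,k:np.array(l,float)/k+np.array(o)
bed=onz(f,P([(215,515),(692,435),(628,45),(172,122)],(150,130),5),70)
print(bed.round(1)); e=[bed[3]-bed[0],bed[2]-bed[1],bed[0]-bed[1],bed[3]-bed[2]]
print([np.linalg.norm(v).round(1) for v in e],[np.degrees(np.arctan2(v[1],v[0])).round(2) for v in e])
yaw=np.mean([np.arctan2(e[0][1],e[0][0]),np.arctan2(e[1][1],e[1][0]),np.arctan2(e[2][1],e[2][0])-np.pi/2,np.arctan2(e[3][1],e[3][0])-np.pi/2])
c,sn=np.cos(yaw),np.sin(yaw);R=np.array([[c,-sn],[sn,c]])
# anchor on near-right corner(s)
loc=np.array([[-130,150],[-130,-150],[130,-150],[130,150]])
o=(bed[:,:2]-loc@R.T); print("yaw",np.degrees(yaw),o.round(1)); 
O=o[[1,2]].mean(0)
for O in (o[[1,2]].mean(0),o.mean(0)):
  k=O+R@[-70,190]; m=O+R@[-97.5,-50]
  print("O",O,"knob",k,"mark",m)
  print("proj knob top",proj(f,[[*k,204]]),"mark z",[proj(f,[[*m,z]]).round(1).tolist() for z in (100,108,117)])
  print(proj(s,[[*k,188],[*m,108]]))
print("seen knob",P([(92,402)],(150,130),5),"tape",P([(522,402)],(150,130),5))
# gauge: colour mask
im=f["color"].astype(int); red=((im[...,0]>130)&(im[...,1]<60)&(im[...,2]<60)).astype(np.uint8)
red[:200]=0;red[300:]=0;red[:,:340]=0;red[:,400:]=0
q=cv2.findNonZero(red); r_=cv2.minAreaRect(q); print(r_, onz(f,[q.reshape(-1,2).mean(0)],25),len(q))
g=onz(f,P([(177,128),(197,329),(206,375),(212,421)],(335,200),6),7);print("gauge tip, joint,handle",g.round(1))
h=onz(f,P([(210,374)],(335,200),6),25);print(h)
print("mat",onz(f,P([(52,102),(252,72),(316,470),(118,498)],(335,200),6),3).round(1))
```

```text
[[492.1 219.6  70. ]
 [542.7 -77.9  70. ]
 [796.1 -36.2  70. ]
 [746.3 257.6  70. ]]
[np.float64(257.0), np.float64(256.9), np.float64(301.8), np.float64(298.0)] [np.float64(8.51), np.float64(9.34), np.float64(99.65), np.float64(99.63)]
yaw 9.283712309155717 [[644.6  92.5]
 [646.8  91.1]
 [643.6  90.9]
 [642.2  88.6]]
O [645.1956893   90.97998458] knob [545.46115347 267.19866226] mark [557.03894558  25.90588423]
proj knob top [[166.31877704 209.13541979]] mark z [[[254.3, 210.9]], [[254.1, 210.5]], [[253.8, 210.0]]]
[[338.7306957  162.59469011]
 [301.56130611 205.65280965]]
O [644.2820694   90.77258054] knob [544.54753357 266.99125822] mark [556.12532568  25.69848019]
proj knob top [[166.37526485 209.45264505]] mark z [[[254.4, 211.2]], [[254.1, 210.8]], [[253.9, 210.3]]]
[[338.52681864 162.53001832]
 [301.35414801 205.57636777]]
seen knob [[168.4 210.4]] tape [[254.4 210.4]]
((369.7804870605469, 262.0243835449219), (14.5769624710083, 5.079850673675537), 83.6598129272461) [[ 404.41770338 -335.1186435    25.        ]] 69
gauge tip, joint,handle [[ 537.6 -324.7    7. ]
 [ 428.9 -332.8    7. ]
 [ 404.3 -337.     7. ]
 [ 379.9 -339.7    7. ]]
[[ 404.09590953 -336.07753608   25.        ]]
mat [[ 552.5 -257.5    3. ]
 [ 569.  -367.2    3. ]
 [ 353.8 -395.5    3. ]
 [ 339.3 -289.2    3. ]]
```

```bash
cat >> h.py <<'E'
# press pose (mm, deg) and leg planner: targets (x,y,z,yaw deg) -> dp, rot per call
YAW=9.3; O=np.array([646.,92.])
def press(x,y):
    a=np.radians(YAW); return O+np.array([[np.cos(a),-np.sin(a)],[np.sin(a),np.cos(a)]])@[x,y]
def legs(targets,start=None):
    if start is None:
        from rig import telemetry
        s=telemetry.sense(); start=(*s["eef_pos"],np.degrees(s["tcp_rot"][2]))
    for t in targets:
        p=np.array(start,float); q=np.array(t,float); a=np.radians(p[3]); d=q-p
        v=[np.cos(a)*d[0]+np.sin(a)*d[1],np.sin(a)*d[0]-np.cos(a)*d[1],-d[2]]
        print("dp",np.round(np.array(v)/40,3).tolist(),"rotz",round(-d[3]/6,3)); start=t
E
python3 - <<'E'
from h import *
s=np.array([267.6,564.4,230.6,154.63]); e=np.array([404.4,-335.1,120,4.8])
legs([s+(e-s)*k/5 for k in range(1,6)],s)
f=pickle.load(open("scene.pkl","rb"))["color"][:,:,::-1]
a=cv2.resize(f[140:260,270:390],None,fx=5,fy=5,interpolation=cv2.INTER_CUBIC)
cv2.imwrite("pics/press2.png",a)
E
```

```text
dp [-2.545, -3.771, 0.553] rotz 4.994
dp [-4.088, -1.995, 0.553] rotz 4.994
dp [-4.538, 0.313, 0.553] rotz 4.994
dp [-3.775, 2.538, 0.553] rotz 4.994
dp [-2.003, 4.085, 0.553] rotz 4.994
```

View pics/press2.png

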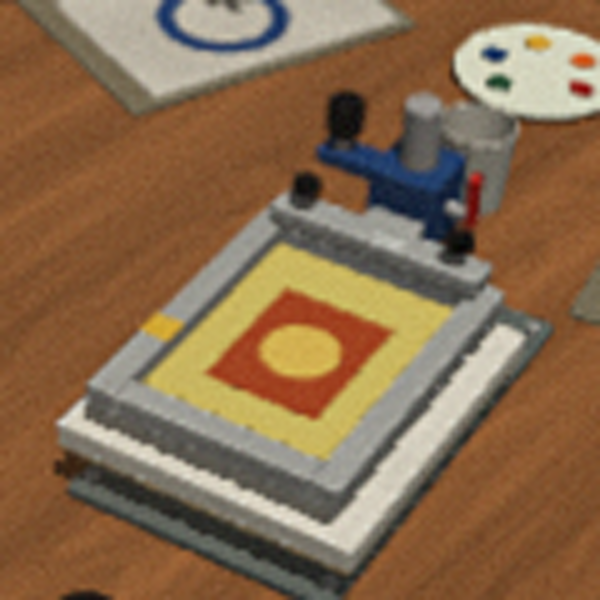

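This crop shows the knob at (346,120), standing free on its blue arm and matching the prediction. The small screws on the frame sit well below it. Moving to above the gauge.

Call:
{"op": "play_rows", "data": {
  "dp": [
    [-2.545,-3.771,0.553],
    [-2.545,-3.771,0.553],
    [-2.545,-3.771,0.553],
    [-2.545,-3.771,0.553],
    [-2.545,-3.771,0.553]
  ],
  "rot": [
    [0,0,5],
    [0,0,5],
    [0,0,5],
    [0,0,5],
    [0,0,5]
  ]
}}

```text
clock: 0.52
eef_pos: [294.2, 379.8, 207.9]
tcp_rot: [-3.138, 0.002, 2.168]
contact_force: [0.2, 0.1, 0.0]
opening: 1.004
grasp_force: 0.0
```

Call:
{"op": "play_rows", "data": {
  "dp": [
    [-4.088,-1.995,0.553],
    [-4.088,-1.995,0.553],
    [-4.088,-1.995,0.553],
    [-4.088,-1.995,0.553],
    [-4.088,-1.995,0.553]
  ],
  "rot": [
    [0,0,5],
    [0,0,5],
    [0,0,5],
    [0,0,5],
    [0,0,5]
  ]
}}

```text
clock: 0.93
eef_pos: [321.4, 201.2, 186.2]
tcp_rot: [-3.14, 0.002, 1.645]
contact_force: [0.4, 0.6, 0.6]
opening: 1.002
grasp_force: 0.0
```

Call:
{"op": "play_rows", "data": {
  "dp": [
    [-4.538,0.313,0.553],
    [-4.538,0.313,0.553],
    [-4.538,0.313,0.553],
    [-4.538,0.313,0.553],
    [-4.538,0.313,0.553]
  ],
  "rot": [
    [0,0,5],
    [0,0,5],
    [0,0,5],
    [0,0,5],
    [0,0,5]
  ]
}}

```text
clock: 1.35
eef_pos: [349.6, 21.6, 164.7]
tcp_rot: [3.141, 0.001, 1.12]
contact_force: [0.4, -0.3, -0.6]
opening: 0.998
grasp_force: 0.0
```

Call:
{"op": "play_rows", "data": {
  "dp": [
    [-3.775,2.538,0.553],
    [-3.775,2.538,0.553],
    [-3.775,2.538,0.553],
    [-3.775,2.538,0.553],
    [-3.775,2.538,0.553]
  ],
  "rot": [
    [0,0,5],
    [0,0,5],
    [0,0,5],
    [0,0,5],
    [0,0,5]
  ]
}}

```text
clock: 1.77
eef_pos: [377.7, -159.1, 142.7]
tcp_rot: [3.14, -0.0, 0.596]
contact_force: [-0.1, 0.4, -0.8]
opening: 1.003
grasp_force: 0.0
```

Call:
{"op": "play_rows", "data": {
  "dp": [
    [-2.003,4.085,0.553],
    [-2.003,4.085,0.553],
    [-2.003,4.085,0.553],
    [-2.003,4.085,0.553],
    [-2.003,4.085,0.553]
  ],
  "rot": [
    [0,0,5],
    [0,0,5],
    [0,0,5],
    [0,0,5],
    [0,0,5]
  ],
  "fingers": 0.6
}}

```text
clock: 2.18
eef_pos: [404.7, -339.8, 120.3]
tcp_rot: [3.139, -0.001, 0.073]
contact_force: [-0.0, 0.7, 1.2]
opening: 0.594
grasp_force: 0.0
```

Run:
```python
from h import *
from rig import telemetry
s=telemetry.sense();print(s["clock"],s["eef_pos"],np.degrees(s["tcp_rot"]),s["opening"],s["contact_force"])
legs([(404.4,-335.1,50,4.8)])
```

```text
2.1833 [ 404.65439865 -339.8182313   120.30154772] [ 1.79872446e+02 -8.45222504e-02  4.19173455e+00] 0.5937255714740134 [-0.00416976  0.67562777  1.19202773]
dp [0.002, -0.118, 1.758] rotz -0.101
```

Call:
{"op": "play_rows", "data": {
  "dp": [
    [0,-0.115,1],
    [0,-0.115,1.85],
    [0,-0.115,1.85],
    [0,-0.115,1.85],
    [0,-0.115,1.85]
  ],
  "rot": [
    [0,0,-0.1],
    [0,0,-0.1],
    [0,0,-0.1],
    [0,0,-0.1],
    [0,0,-0.1]
  ]
}}

```text
clock: 2.6
eef_pos: [403.8, -330.4, 47.9]
tcp_rot: [3.141, -0.001, 0.093]
contact_force: [0.5, -0.5, -0.2]
opening: 0.599
grasp_force: 0.0
```

Run:
```python
from h import *
from rig import telemetry,optics
s=telemetry.sense();print(s["clock"],s["eef_pos"],np.degrees(s["tcp_rot"]),s["contact_force"])
legs([(404.4,-335.1,6,4.8)])
f=optics.grab_frame("scene"); print(proj(f,[[404.4,-335.1,25]]))
c=f["color"][215:285,175:255,::-1]
cv2.imwrite("pics/g1.png",cv2.resize(c,None,fx=8,fy=8,interpolation=cv2.INTER_CUBIC))
```

```text
2.6 [ 403.83550282 -330.42482781   47.86808355] [ 1.79975344e+02 -2.99114460e-02  5.30207550e+00] [ 0.4688428  -0.52037678 -0.16731934]
dp [0.003, 0.118, 1.047] rotz 0.084
[[208.30087052 248.80270376]]
```

View pics/g1.png

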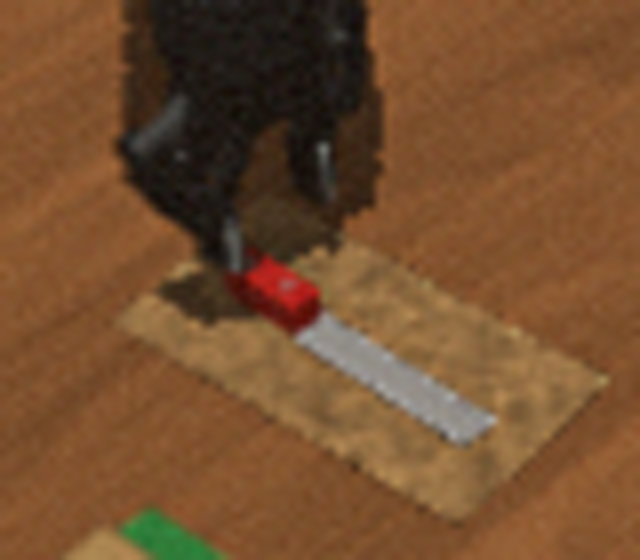

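The gripper straddles the handle: red at (275,290) in the crop, fingers at (235,245) and (325,185). The earlier y offset was only lag, so I'll correct it back and descend.

Call:
{"op": "play_rows", "data": {
  "dp": [
    [0,0.118,0.1],
    [0,0.118,0.6],
    [0,0.118,1.05],
    [0,0.118,1.05],
    [0,0.118,1.05]
  ],
  "rot": [
    [0,0,0.08],
    [0,0,0.08],
    [0,0,0.08],
    [0,0,0.08],
    [0,0,0.08]
  ]
}}

```text
clock: 3.07
eef_pos: [403.7, -335.2, 5.3]
tcp_rot: [3.142, -0.0, 0.083]
contact_force: [0.1, -0.3, 0.8]
opening: 0.597
grasp_force: 0.0
```

Call:
{"op": "play_rows", "data": {
  "dp": [
    [0,0,0],
    [0,0,0],
    [0,0,0],
    [0,0,0],
    [0,0,0]
  ],
  "rot": [
    [0,0,0],
    [0,0,0],
    [0,0,0],
    [0,0,0],
    [0,0,0]
  ],
  "fingers": 0,
  "grip_force": 40
}}

```text
clock: 3.48
eef_pos: [404.3, -335.7, 6.0]
tcp_rot: [3.14, -0.001, 0.083]
contact_force: [-0.4, 0.3, 6.9]
opening: 0.2
grasp_force: 39.4
```

Call:
{"op": "play_rows", "data": {
  "dp": [
    [0,0,0],
    [0,0,0],
    [0,0,0],
    [0,0,0],
    [0,0,0]
  ],
  "rot": [
    [0,0,0],
    [0,0,0],
    [0,0,0],
    [0,0,0],
    [0,0,0]
  ]
}}

```text
clock: 3.9
eef_pos: [404.3, -335.7, 6.0]
tcp_rot: [3.14, -0.001, 0.083]
contact_force: [0.0, 0.9, 6.7]
opening: 0.203
grasp_force: 39.4
```

Run:
```python
from h import *
p=press(-255,-50);print(p,press(-97.5,-50),press(-70,190))
legs([(404.3,-335.7,110,4.76),(404.3,-170,110,9.3),(*p,110,9.3)])
```

```text
[402.43198337   1.4482398 ] [557.86175871  26.90084162] [546.21537384 268.19031864]
dp [-0.001, 0.0, -2.599] rotz 0.0
dp [0.344, -4.128, -0.0] rotz -0.757
dp [0.647, -4.237, -0.0] rotz -0.0
```

Call:
{"op": "play_rows", "data": {
  "dp": [
    [0,0,-0.4],
    [0,0,-1.2],
    [0,0,-2],
    [0,0,-2.6],
    [0,0,-2.6]
  ],
  "rot": [
    [0,0,0],
    [0,0,0],
    [0,0,0],
    [0,0,0],
    [0,0,0]
  ]
}}

```text
clock: 4.32
eef_pos: [406.0, -337.1, 113.9]
tcp_rot: [3.136, -0.006, 0.083]
contact_force: [0.8, -1.0, -1.2]
opening: 0.205
grasp_force: 39.4
```

Call:
{"op": "play_rows", "data": {
  "dp": [
    [0.04,-0.5,0],
    [0.12,-1.4,0],
    [0.2,-2.3,0],
    [0.28,-3.2,0],
    [0.344,-4.128,0]
  ],
  "rot": [
    [0,0,-0.1],
    [0,0,-0.3],
    [0,0,-0.5],
    [0,0,-0.7],
    [0,0,-0.757]
  ]
}}

```text
clock: 4.73
eef_pos: [403.2, -168.0, 108.6]
tcp_rot: [3.141, -0.0, 0.163]
contact_force: [0.9, 0.1, -0.6]
opening: 0.201
grasp_force: 39.4
```

Call:
{"op": "play_rows", "data": {
  "dp": [
    [0.14,-0.9,0],
    [0.28,-1.8,0],
    [0.42,-2.7,0],
    [0.54,-3.5,0],
    [0.6,-3.95,0]
  ],
  "rot": [
    [0,0,0],
    [0,0,0],
    [0,0,0],
    [0,0,0],
    [0,0,0]
  ]
}}

```text
clock: 5.15
eef_pos: [401.1, -7.0, 108.7]
tcp_rot: [-3.141, -0.0, 0.163]
contact_force: [-0.8, -0.7, -1.3]
opening: 0.202
grasp_force: 39.4
```

Call:
{"op": "play_rows", "data": {
  "dp": [
    [0.047,-0.287,0],
    [0.047,-0.287,0],
    [0.047,-0.287,0],
    [0.047,-0.287,0]
  ],
  "rot": [
    [0,0,0],
    [0,0,0],
    [0,0,0],
    [0,0,0]
  ]
}}

```text
clock: 5.48
eef_pos: [401.7, 1.6, 108.6]
tcp_rot: [3.141, 0.0, 0.162]
contact_force: [0.3, 0.0, -0.5]
opening: 0.204
grasp_force: 39.4
```

Run:
```python
from h import *
from rig import telemetry,optics
s=telemetry.sense();print(s["clock"],s["eef_pos"],np.degrees(s["tcp_rot"]),s["contact_force"],s["opening"])
f=optics.grab_frame("top"); pickle.dump(f,open("t2.pkl","wb"))
legs([(*press(-255,-50),110,9.3)])
# predicted tip top (blade top = TCP z -3+... )
z=s["eef_pos"][2]-3
a=s["tcp_rot"][2];u=np.array([np.cos(a),np.sin(a)])
t=s["eef_pos"][:2]+135*u; print("pred tip",proj(f,[[*t,z+4]]),"mark",proj(f,[[*press(-97.5,-50),108]]))
c=f["color"][170:240,220:320,::-1]
cv2.imwrite("pics/g2.png",cv2.resize(c,None,fx=8,fy=8,interpolation=cv2.INTER_CUBIC))
```

```text
5.4833 [401.70978252   1.62932552 108.63656637] [1.79988131e+02 4.10959832e-03 9.30309600e+00] [ 0.25007492  0.01966234 -0.49889922] 0.2042956935817016
dp [0.017, 0.003, -0.034] rotz -0.006
pred tip [[254.71904611 217.62240496]] mark [[253.7454872  210.23005329]]
```

View pics/g2.png

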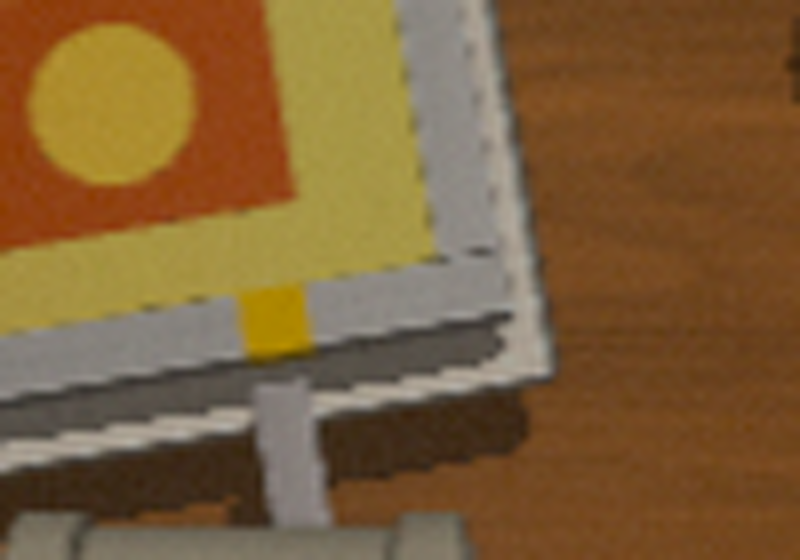

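The blade tip is at crop (283,380), in line with the tape at (277,322). I'll lower it onto the exposed strip of bed to feel for its height.

Call:
{"op": "play_rows", "data": {
  "dp": [
    [0,0,0.3],
    [0,0,0.6],
    [0,0,0.7],
    [0,0,0.7],
    [0,0,0.7]
  ],
  "rot": [
    [0,0,0],
    [0,0,0],
    [0,0,0],
    [0,0,0],
    [0,0,0]
  ]
}}

```text
clock: 5.95
eef_pos: [401.7, 1.6, 80.7]
tcp_rot: [-3.142, 0.001, 0.161]
contact_force: [0.1, -0.3, -1.3]
opening: 0.2
grasp_force: 39.4
```

Call:
{"op": "play_rows", "data": {
  "dp": [
    [0,0,0.03],
    [0,0,0.06],
    [0,0,0.06]
  ],
  "rot": [
    [0,0,0],
    [0,0,0],
    [0,0,0]
  ]
}}

```text
clock: 6.2
eef_pos: [402.0, 2.0, 78.5]
tcp_rot: [3.141, -0.001, 0.162]
contact_force: [-0.8, 1.0, -1.4]
opening: 0.201
grasp_force: 39.4
```

Call:
{"op": "play_rows", "data": {
  "dp": [
    [0,0,0.025],
    [0,0,0.025],
    [0,0,0.025]
  ],
  "rot": [
    [0,0,0],
    [0,0,0],
    [0,0,0]
  ]
}}

```text
clock: 6.45
eef_pos: [401.8, 2.1, 77.3]
tcp_rot: [3.142, -0.0, 0.162]
contact_force: [-0.2, -0.7, -1.8]
opening: 0.201
grasp_force: 39.4
```

Call:
{"op": "play_rows", "data": {
  "dp": [
    [0,0,0.025],
    [0,0,0.025],
    [0,0,0.025]
  ],
  "rot": [
    [0,0,0],
    [0,0,0],
    [0,0,0]
  ]
}}

```text
clock: 6.7
eef_pos: [401.7, 2.1, 76.2]
tcp_rot: [3.142, 0.0, 0.162]
contact_force: [-0.1, 0.3, -0.8]
opening: 0.202
grasp_force: 39.4
```

Call:
{"op": "play_rows", "data": {
  "dp": [
    [0,0,0.025],
    [0,0,0.025],
    [0,0,0.025]
  ],
  "rot": [
    [0,0,0],
    [0,0,0],
    [0,0,0]
  ]
}}

```text
clock: 6.95
eef_pos: [401.7, 2.1, 75.2]
tcp_rot: [-3.142, 0.0, 0.162]
contact_force: [0.1, 0.3, -0.8]
opening: 0.199
grasp_force: 39.4
```

Call:
{"op": "play_rows", "data": {
  "dp": [
    [0,0,0.02],
    [0,0,0.02],
    [0,0,0.02]
  ],
  "rot": [
    [0,0,0],
    [0,0,0],
    [0,0,0]
  ]
}}

```text
clock: 7.2
eef_pos: [401.7, 2.1, 74.4]
tcp_rot: [-3.142, 0.0, 0.162]
contact_force: [0.6, -0.2, -0.4]
opening: 0.202
grasp_force: 39.4
```

Call:
{"op": "play_rows", "data": {
  "dp": [
    [0,0,0.02],
    [0,0,0.02],
    [0,0,0.02]
  ],
  "rot": [
    [0,0,0],
    [0,0,0],
    [0,0,0]
  ]
}}

```text
clock: 7.45
eef_pos: [401.7, 2.1, 73.6]
tcp_rot: [-3.142, 0.0, 0.162]
contact_force: [-0.7, -0.5, -1.5]
opening: 0.204
grasp_force: 39.4
```

Call:
{"op": "play_rows", "data": {
  "dp": [
    [0,0,0.02],
    [0,0,0.02],
    [0,0,0.02]
  ],
  "rot": [
    [0,0,0],
    [0,0,0],
    [0,0,0]
  ]
}}

```text
clock: 7.7
eef_pos: [401.9, 2.1, 72.9]
tcp_rot: [3.142, -0.0, 0.162]
contact_force: [0.7, 0.4, 1.2]
opening: 0.203
grasp_force: 39.5
```

Call:
{"op": "play_rows", "data": {
  "dp": [
    [0,0,0.02],
    [0,0,0.02],
    [0,0,0.02]
  ],
  "rot": [
    [0,0,0],
    [0,0,0],
    [0,0,0]
  ]
}}

```text
clock: 7.95
eef_pos: [401.8, 2.1, 72.1]
tcp_rot: [3.142, -0.0, 0.162]
contact_force: [-0.9, -0.2, 1.7]
opening: 0.202
grasp_force: 39.8
```

Run:
```python
from rig import telemetry
s=telemetry.sense();print(s["eef_pos"],s["contact_force"],s["wrist_torque"])
```

```text
[401.81736559   2.08092259  72.1315701 ] [-0.86833594 -0.16580017  1.74722581] [ 0.03943851 -0.04817884 -0.02522968]
```

Contact came at about TCP 73.2. I'll raise it slightly and slide in.

Call:
{"op": "play_rows", "data": {
  "dp": [
    [0,0,-0.042],
    [0,0,-0.042],
    [0.2,0,-0.042],
    [0.5,0,-0.042],
    [0.8,0,-0.042]
  ],
  "rot": [
    [0,0,0],
    [0,0,0],
    [0,0,0],
    [0,0,0],
    [0,0,0]
  ]
}}

```text
clock: 8.37
eef_pos: [434.8, 7.4, 73.9]
tcp_rot: [3.141, -0.001, 0.162]
contact_force: [0.6, 0.3, -0.8]
opening: 0.201
grasp_force: 39.4
```

Call:
{"op": "play_rows", "data": {
  "dp": [
    [0.3,0,0],
    [0.6,0,0],
    [0.9,0,0],
    [0.9,0,0],
    [0.9,0,0]
  ],
  "rot": [
    [0,0,0],
    [0,0,0],
    [0,0,0],
    [0,0,0],
    [0,0,0]
  ]
}}

```text
clock: 8.78
eef_pos: [469.4, 13.2, 73.5]
tcp_rot: [-3.142, 0.0, 0.162]
contact_force: [-0.3, 0.2, -1.2]
opening: 0.198
grasp_force: 39.4
```

Call:
{"op": "play_rows", "data": {
  "dp": [
    [0.3,0,0],
    [0.6,0,0],
    [0.73,0,0],
    [0.73,0,0],
    [0.73,0,0]
  ],
  "rot": [
    [0,0,0],
    [0,0,0],
    [0,0,0],
    [0,0,0],
    [0,0,0]
  ]
}}

```text
clock: 9.2
eef_pos: [497.9, 17.8, 73.6]
tcp_rot: [-3.142, 0.0, 0.162]
contact_force: [0.3, 0.2, -0.8]
opening: 0.197
grasp_force: 39.4
```

Call:
{"op": "play_rows", "data": {
  "dp": [
    [0,0,0.01],
    [0,0,0.01],
    [0,0,0.01]
  ],
  "rot": [
    [0,0,0],
    [0,0,0],
    [0,0,0]
  ]
}}

```text
clock: 9.45
eef_pos: [497.2, 17.8, 73.3]
tcp_rot: [-3.142, 0.0, 0.162]
contact_force: [0.6, -0.4, 0.3]
opening: 0.202
grasp_force: 39.5
```

Call:
{"op": "play_rows", "data": {
  "dp": [
    [0,0,0.01],
    [0,0,0.01],
    [0,0,0.01]
  ],
  "rot": [
    [0,0,0],
    [0,0,0],
    [0,0,0]
  ]
}}

```text
clock: 9.7
eef_pos: [497.5, 17.7, 73.0]
tcp_rot: [-3.142, 0.0, 0.162]
contact_force: [-1.3, 0.6, -0.2]
opening: 0.195
grasp_force: 39.7
```

Run:
```python
from rig import telemetry
from h import *
s=telemetry.sense();print(s["eef_pos"],s["contact_force"],s["tcp_rot"])
p=s["eef_pos"]; k=press(-70,190)
legs([(p[0],p[1],180,9.3),(480,150,230,9.3),(*k,225,9.3)],(*p,9.3))
```

```text
[497.51302827  17.7374791   72.99463567] [-1.27690964  0.55593409 -0.1510161 ] [-3.14158209e+00  1.55837602e-04  1.62095542e-01]
dp [0.0, 0.0, -2.675] rotz -0.0
dp [0.102, -3.334, -1.25] rotz -0.0
dp [2.111, -2.648, 0.125] rotz -0.0
```

Call:
{"op": "play_rows", "data": {
  "dp": [
    [0,0,0],
    [0,0,0],
    [0,0,0],
    [0,0,0],
    [0,0,0]
  ],
  "rot": [
    [0,0,0],
    [0,0,0],
    [0,0,0],
    [0,0,0],
    [0,0,0]
  ],
  "fingers": 0.65
}}

```text
clock: 10.12
eef_pos: [497.7, 17.8, 73.0]
tcp_rot: [3.142, -0.0, 0.162]
contact_force: [-0.7, -0.2, -0.1]
opening: 0.653
grasp_force: 0.0
```

Call:
{"op": "play_rows", "data": {
  "dp": [
    [0,0,-0.3],
    [0,0,-1],
    [0,0,-1.8],
    [0,0,-2.6],
    [0,0,-2.675]
  ],
  "rot": [
    [0,0,0],
    [0,0,0],
    [0,0,0],
    [0,0,0],
    [0,0,0]
  ]
}}

```text
clock: 10.53
eef_pos: [500.7, 17.9, 185.1]
tcp_rot: [3.141, -0.008, 0.162]
contact_force: [1.9, -0.3, 0.3]
opening: 0.651
grasp_force: 0.0
```

Call:
{"op": "play_rows", "data": {
  "dp": [
    [0,-0.6,-0.3],
    [0,-1.5,-0.6],
    [0,-2.4,-1],
    [0.1,-3.2,-1.25],
    [0.102,-3.334,-1.25]
  ],
  "rot": [
    [0,0,0],
    [0,0,0],
    [0,0,0],
    [0,0,0],
    [0,0,0]
  ]
}}

```text
clock: 10.95
eef_pos: [481.1, 154.3, 232.1]
tcp_rot: [-3.139, -0.004, 0.164]
contact_force: [0.4, 0.3, 0.3]
opening: 0.651
grasp_force: 0.0
```

Call:
{"op": "play_rows", "data": {
  "dp": [
    [0.6,-0.7,0],
    [1.2,-1.5,0],
    [1.8,-2.2,0],
    [2.111,-2.648,0],
    [2.111,-2.648,0]
  ],
  "rot": [
    [0,0,0],
    [0,0,0],
    [0,0,0],
    [0,0,0],
    [0,0,0]
  ]
}}

```text
clock: 11.37
eef_pos: [548.1, 271.7, 229.1]
tcp_rot: [-3.14, -0.001, 0.164]
contact_force: [0.1, -0.1, 0.2]
opening: 0.651
grasp_force: 0.0
```

Call:
{"op": "play_rows", "data": {
  "dp": [
    [0,0,0],
    [0,0,0],
    [0,0,0]
  ],
  "rot": [
    [0,0,0],
    [0,0,0],
    [0,0,0]
  ]
}}

```text
clock: 11.62
eef_pos: [545.8, 267.0, 229.6]
tcp_rot: [3.141, 0.001, 0.161]
contact_force: [-0.4, -0.8, -0.4]
opening: 0.651
grasp_force: 0.0
```

Run:
```python
from rig import telemetry,optics
from h import *
s=telemetry.sense();print(s["eef_pos"],s["contact_force"],s["tcp_rot"])
legs([(*press(-70,190),180,9.3)])
f=optics.grab_frame("scene"); 
c=f["color"][140:260,270:390,::-1]
cv2.imwrite("pics/k1.png",cv2.resize(c,None,fx=5,fy=5,interpolation=cv2.INTER_CUBIC))
```

```text
[545.81132265 267.02720472 229.64445938] [-0.42714831 -0.76941037 -0.39633921] [3.14107953e+00 9.48535277e-04 1.61489459e-01]
dp [0.015, -0.027, 1.241] rotz -0.008
```

View pics/k1.png

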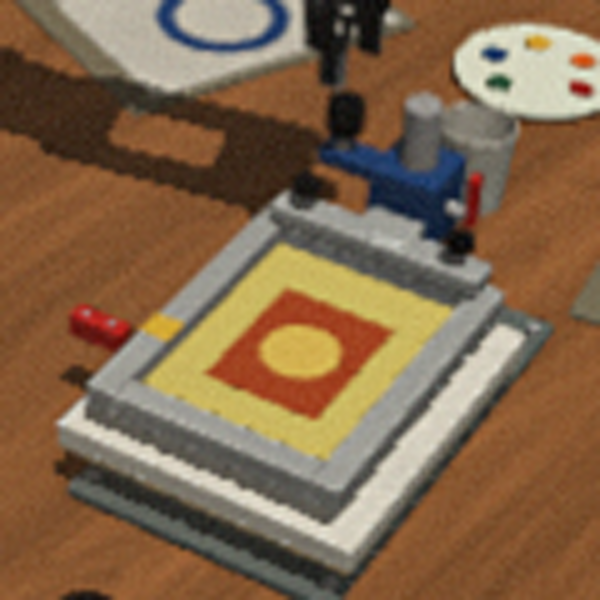

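The gauge lies in the press with its handle, at (100,327), outside the bed. The gripper is directly over the knob at (346,115). I'll descend and grip the knob.

Call:
{"op": "play_rows", "data": {
  "dp": [
    [0,0,0.3],
    [0,0,0.8],
    [0,0,1.22],
    [0,0,1.22],
    [0,0,1.22]
  ],
  "rot": [
    [0,0,0],
    [0,0,0],
    [0,0,0],
    [0,0,0],
    [0,0,0]
  ]
}}

```text
clock: 12.08
eef_pos: [545.6, 267.4, 180.2]
tcp_rot: [3.141, 0.002, 0.162]
contact_force: [1.0, -0.3, 0.3]
opening: 0.651
grasp_force: 0.0
```

Call:
{"op": "play_rows", "data": {
  "dp": [
    [0,0,0],
    [0,0,0],
    [0,0,0],
    [0,0,0],
    [0,0,0]
  ],
  "rot": [
    [0,0,0],
    [0,0,0],
    [0,0,0],
    [0,0,0],
    [0,0,0]
  ],
  "fingers": 0,
  "grip_force": 60
}}

```text
clock: 12.5
eef_pos: [547.2, 267.6, 182.5]
tcp_rot: [3.141, -0.002, 0.162]
contact_force: [0.6, -6.1, 3.8]
opening: 0.353
grasp_force: 59.4
```

Run:
```python
from rig import telemetry
s=telemetry.sense();print(s["eef_pos"],s["contact_force"],s["wrist_torque"],s["opening"])
```

```text
[547.162572   267.58438631 182.45850412] [ 0.55736461 -6.0542769   3.83164037] [-0.92866204 -0.02621404  0.04884875] 0.35302079051802
```

Call:
{"op": "play_rows", "data": {
  "dp": [
    [0,0.012,0.025],
    [0,0.012,0.05],
    [0,0.012,0.075],
    [0,0.012,0.1],
    [0,0.012,0.1]
  ],
  "rot": [
    [0,0,0],
    [0,0,0],
    [0,0,0],
    [0,0,0],
    [0,0,0]
  ]
}}

```text
clock: 12.92
eef_pos: [547.2, 267.6, 179.3]
tcp_rot: [3.141, -0.002, 0.162]
contact_force: [-2.1, -3.3, 9.7]
opening: 0.351
grasp_force: 60.3
```

Call:
{"op": "play_rows", "data": {
  "dp": [
    [0,0,0.0125],
    [0,0,0.025],
    [0,0,0.0375],
    [0,0,0.05]
  ],
  "rot": [
    [0,0,0],
    [0,0,0],
    [0,0,0],
    [0,0,0]
  ]
}}

```text
clock: 13.25
eef_pos: [547.2, 267.6, 177.5]
tcp_rot: [3.141, -0.002, 0.162]
contact_force: [-2.6, -5.2, 12.4]
opening: 0.352
grasp_force: 60.3
```

Call:
{"op": "play_rows", "data": {
  "dp": [
    [0,0,0.0125],
    [0,0,0.025]
  ],
  "rot": [
    [0,0,0],
    [0,0,0]
  ]
}}

```text
clock: 13.42
eef_pos: [547.2, 267.6, 176.5]
tcp_rot: [3.141, -0.002, 0.162]
contact_force: [-2.8, -4.4, 12.5]
opening: 0.348
grasp_force: 60.3
```

Call:
{"op": "play_rows", "data": {
  "dp": [
    [0,0,0.0125],
    [0,0,0.025]
  ],
  "rot": [
    [0,0,0],
    [0,0,0]
  ]
}}

```text
clock: 13.58
eef_pos: [547.2, 267.5, 175.5]
tcp_rot: [3.141, -0.002, 0.162]
contact_force: [-4.1, -4.7, 12.3]
opening: 0.351
grasp_force: 60.3
```

Call:
{"op": "play_rows", "data": {
  "dp": [
    [0,0,0.007],
    [0,0,0.0125]
  ],
  "rot": [
    [0,0,0],
    [0,0,0]
  ]
}}

```text
clock: 13.75
eef_pos: [547.2, 267.6, 175.0]
tcp_rot: [3.141, -0.002, 0.162]
contact_force: [-2.8, -4.7, 12.1]
opening: 0.352
grasp_force: 60.3
```

Call:
{"op": "play_rows", "data": {
  "dp": [
    [0,0,0.007],
    [0,0,0.0125]
  ],
  "rot": [
    [0,0,0],
    [0,0,0]
  ]
}}

```text
clock: 13.92
eef_pos: [547.2, 267.6, 174.5]
tcp_rot: [3.142, -0.002, 0.162]
contact_force: [-3.4, -4.5, 12.3]
opening: 0.353
grasp_force: 60.3
```

Call:
{"op": "play_rows", "data": {
  "dp": [
    [0,0,0.007],
    [0,0,0.0125]
  ],
  "rot": [
    [0,0,0],
    [0,0,0]
  ]
}}

```text
clock: 14.08
eef_pos: [547.2, 267.6, 174.0]
tcp_rot: [3.141, -0.002, 0.162]
contact_force: [-3.6, -4.0, 10.9]
opening: 0.352
grasp_force: 60.3
```

Call:
{"op": "play_rows", "data": {
  "dp": [
    [0,0,0.007],
    [0,0,0.0125]
  ],
  "rot": [
    [0,0,0],
    [0,0,0]
  ]
}}

```text
clock: 14.25
eef_pos: [547.2, 267.6, 173.5]
tcp_rot: [3.141, -0.002, 0.162]
contact_force: [-2.8, -4.6, 12.0]
opening: 0.353
grasp_force: 60.3
```

Call:
{"op": "play_rows", "data": {
  "dp": [
    [0,0,0.007],
    [0,0,0.0125]
  ],
  "rot": [
    [0,0,0],
    [0,0,0]
  ]
}}

```text
clock: 14.42
eef_pos: [547.2, 267.6, 173.0]
tcp_rot: [3.141, -0.002, 0.162]
contact_force: [-4.1, -4.5, 12.3]
opening: 0.351
grasp_force: 60.3
```

Call:
{"op": "play_rows", "data": {
  "dp": [
    [0,0,0.007],
    [0,0,0.0125]
  ],
  "rot": [
    [0,0,0],
    [0,0,0]
  ]
}}

```text
clock: 14.58
eef_pos: [547.2, 267.6, 172.5]
tcp_rot: [3.141, -0.002, 0.162]
contact_force: [-3.5, -4.7, 11.0]
opening: 0.354
grasp_force: 60.3
```

Call:
{"op": "play_rows", "data": {
  "dp": [
    [0,0,0.007],
    [0,0,0.0125]
  ],
  "rot": [
    [0,0,0],
    [0,0,0]
  ]
}}

```text
clock: 14.75
eef_pos: [547.2, 267.6, 172.0]
tcp_rot: [3.141, -0.002, 0.162]
contact_force: [-2.9, -5.5, 12.7]
opening: 0.352
grasp_force: 60.3
```

Call:
{"op": "play_rows", "data": {
  "dp": [
    [0,0,0.007],
    [0,0,0.0125]
  ],
  "rot": [
    [0,0,0],
    [0,0,0]
  ]
}}

```text
clock: 14.92
eef_pos: [547.2, 267.6, 171.5]
tcp_rot: [3.141, -0.002, 0.162]
contact_force: [-3.3, -4.4, 11.5]
opening: 0.352
grasp_force: 60.3
```

Call:
{"op": "play_rows", "data": {
  "dp": [
    [0,0,0.007],
    [0,0,0.0125]
  ],
  "rot": [
    [0,0,0],
    [0,0,0]
  ]
}}

```text
clock: 15.08
eef_pos: [547.2, 267.6, 171.0]
tcp_rot: [3.142, -0.002, 0.162]
contact_force: [-3.8, -4.7, 12.2]
opening: 0.353
grasp_force: 60.3
```

Call:
{"op": "play_rows", "data": {
  "dp": [
    [0,0,0.007],
    [0,0,0.0125]
  ],
  "rot": [
    [0,0,0],
    [0,0,0]
  ]
}}

```text
clock: 15.25
eef_pos: [547.2, 267.6, 170.5]
tcp_rot: [3.142, -0.002, 0.162]
contact_force: [-3.2, -5.0, 12.2]
opening: 0.355
grasp_force: 60.3
```

Call:
{"op": "play_rows", "data": {
  "dp": [
    [0,0,0.007],
    [0,0,0.0125]
  ],
  "rot": [
    [0,0,0],
    [0,0,0]
  ]
}}

```text
clock: 15.42
eef_pos: [547.2, 267.5, 170.0]
tcp_rot: [3.141, -0.002, 0.162]
contact_force: [-3.2, -4.9, 12.2]
opening: 0.353
grasp_force: 60.3
```

Call:
{"op": "play_rows", "data": {
  "dp": [
    [0,0,0.007],
    [0,0,0.0125]
  ],
  "rot": [
    [0,0,0],
    [0,0,0]
  ]
}}

```text
clock: 15.58
eef_pos: [547.2, 267.6, 169.5]
tcp_rot: [3.142, -0.002, 0.162]
contact_force: [-3.3, -3.5, 11.6]
opening: 0.355
grasp_force: 60.3
```

Call:
{"op": "play_rows", "data": {
  "dp": [
    [0,0,0.007],
    [0,0,0.0125]
  ],
  "rot": [
    [0,0,0],
    [0,0,0]
  ]
}}

```text
clock: 15.75
eef_pos: [547.2, 267.6, 169.0]
tcp_rot: [3.141, -0.002, 0.162]
contact_force: [-3.0, -4.3, 12.4]
opening: 0.349
grasp_force: 60.3
```

Call:
{"op": "play_rows", "data": {
  "dp": [
    [0,0,0.007],
    [0,0,0.0125]
  ],
  "rot": [
    [0,0,0],
    [0,0,0]
  ]
}}

```text
clock: 15.92
eef_pos: [547.2, 267.6, 168.5]
tcp_rot: [3.141, -0.002, 0.162]
contact_force: [-3.9, -4.9, 11.6]
opening: 0.352
grasp_force: 60.3
```

Call:
{"op": "play_rows", "data": {
  "dp": [
    [0,0,0.007],
    [0,0,0.0125]
  ],
  "rot": [
    [0,0,0],
    [0,0,0]
  ]
}}

```text
clock: 16.08
eef_pos: [547.2, 267.6, 168.0]
tcp_rot: [3.141, -0.002, 0.162]
contact_force: [-4.0, -4.9, 11.9]
opening: 0.349
grasp_force: 60.3
```

Call:
{"op": "play_rows", "data": {
  "dp": [
    [0,0,0.007],
    [0,0,0.0125]
  ],
  "rot": [
    [0,0,0],
    [0,0,0]
  ]
}}

```text
clock: 16.25
eef_pos: [547.2, 267.6, 167.5]
tcp_rot: [3.141, -0.002, 0.162]
contact_force: [-3.6, -4.3, 11.6]
opening: 0.349
grasp_force: 60.3
```

Call:
{"op": "play_rows", "data": {
  "dp": [
    [0,0,0.007],
    [0,0,0.0125]
  ],
  "rot": [
    [0,0,0],
    [0,0,0]
  ]
}}

```text
clock: 16.42
eef_pos: [547.2, 267.6, 167.0]
tcp_rot: [3.142, -0.002, 0.162]
contact_force: [-4.1, -4.9, 11.9]
opening: 0.355
grasp_force: 60.3
```

Call:
{"op": "play_rows", "data": {
  "dp": [
    [0,0,0.007],
    [0,0,0.0125]
  ],
  "rot": [
    [0,0,0],
    [0,0,0]
  ]
}}

```text
clock: 16.58
eef_pos: [547.2, 267.6, 166.5]
tcp_rot: [3.141, -0.002, 0.162]
contact_force: [-2.8, -3.7, 12.3]
opening: 0.351
grasp_force: 60.3
```

Call:
{"op": "play_rows", "data": {
  "dp": [
    [0,0,0.007],
    [0,0,0.0125]
  ],
  "rot": [
    [0,0,0],
    [0,0,0]
  ]
}}

```text
clock: 16.75
eef_pos: [547.2, 267.6, 166.2]
tcp_rot: [3.142, -0.002, 0.162]
contact_force: [-4.4, -5.4, 15.9]
opening: 0.352
grasp_force: 60.4
```

Run:
```python
from rig import optics
from h import *
f=optics.grab_frame("scene"); 
c=f["color"][160:260,270:370,::-1]
cv2.imwrite("pics/k2.png",cv2.resize(c,None,fx=6,fy=6,interpolation=cv2.INTER_CUBIC))
```

```text
(no output)
```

View pics/k2.png

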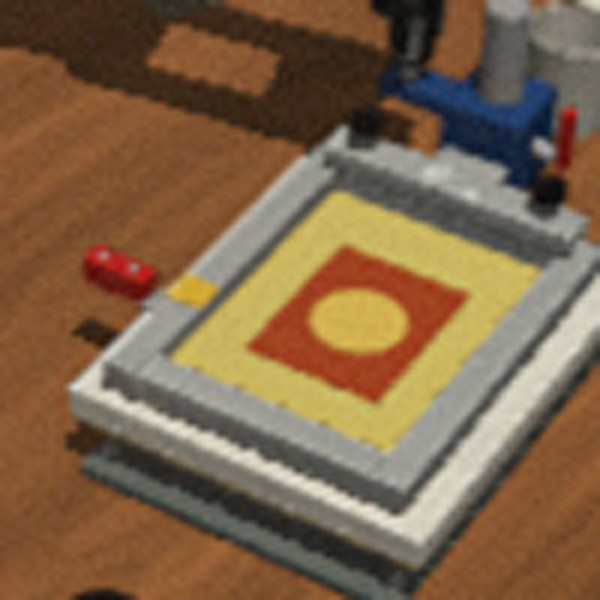

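The head is down on the blade. The force stepped from about 12 N to 15.9 N. I'll hold and read it.

Call:
{"op": "play_rows", "data": {
  "dp": [
    [0,0,0]
  ],
  "rot": [
    [0,0,0]
  ]
}}

```text
clock: 16.88
eef_pos: [547.2, 267.6, 166.2]
tcp_rot: [3.142, -0.002, 0.162]
contact_force: [-4.2, -4.2, 15.0]
opening: 0.354
grasp_force: 60.4
```

Call:
{"op": "play_rows", "data": {
  "dp": [
    [0,0,0]
  ],
  "rot": [
    [0,0,0]
  ]
}}

```text
clock: 16.97
eef_pos: [547.2, 267.6, 166.2]
tcp_rot: [3.142, -0.002, 0.162]
contact_force: [-3.8, -5.6, 13.0]
opening: 0.354
grasp_force: 60.4
```

Call:
{"op": "play_rows", "data": {
  "dp": [
    [0,0,0.003],
    [0,0,0.005]
  ],
  "rot": [
    [0,0,0],
    [0,0,0]
  ]
}}

```text
clock: 17.13
eef_pos: [547.2, 267.6, 166.1]
tcp_rot: [3.142, -0.002, 0.162]
contact_force: [-4.6, -6.0, 14.8]
opening: 0.351
grasp_force: 60.4
```

Run:
```python
from rig import telemetry
s=telemetry.sense();print(s["eef_pos"],s["contact_force"])
```

```text
[547.19329693 267.60809216 166.10719274] [-4.56380541 -5.976929   14.81121152]
```

Call:
{"op": "play_rows", "data": {
  "dp": [
    [0,0,0.003],
    [0,0,0.005]
  ],
  "rot": [
    [0,0,0],
    [0,0,0]
  ]
}}

```text
clock: 17.3
eef_pos: [547.2, 267.6, 166.0]
tcp_rot: [3.142, -0.002, 0.162]
contact_force: [-4.1, -4.7, 16.3]
opening: 0.35
grasp_force: 60.5
```

Call:
{"op": "play_rows", "data": {
  "dp": [
    [0,0,0.003],
    [0,0,0.005]
  ],
  "rot": [
    [0,0,0],
    [0,0,0]
  ]
}}

```text
clock: 17.47
eef_pos: [547.2, 267.6, 165.8]
tcp_rot: [3.142, -0.002, 0.162]
contact_force: [-4.8, -4.4, 16.5]
opening: 0.349
grasp_force: 60.5
```

Run:
```python
from rig import telemetry
s=telemetry.sense();print(s["eef_pos"],s["contact_force"])
```

```text
[547.19795793 267.60452454 165.84410379] [-4.7511118  -4.42577883 16.47462219]
```

Call:
{"op": "play_rows", "data": {
  "dp": [
    [0,0,-0.01],
    [0,0,-0.02],
    [0,0,-0.02]
  ],
  "rot": [
    [0,0,0],
    [0,0,0],
    [0,0,0]
  ]
}}

```text
clock: 17.72
eef_pos: [547.2, 267.6, 165.9]
tcp_rot: [3.141, -0.002, 0.162]
contact_force: [-2.3, -3.8, 9.8]
opening: 0.353
grasp_force: 60.1
```

Run:
```python
from rig import telemetry
s=telemetry.sense();print(s["eef_pos"],s["contact_force"])
```

```text
[547.18997492 267.55871421 165.86761618] [-2.34912242 -3.83404479  9.82585132]
```

Call:
{"op": "play_rows", "data": {
  "dp": [
    [0,0,-0.01],
    [0,0,-0.018],
    [0,0,-0.018]
  ],
  "rot": [
    [0,0,0],
    [0,0,0],
    [0,0,0]
  ]
}}

```text
clock: 17.97
eef_pos: [547.1, 267.6, 165.9]
tcp_rot: [3.141, -0.002, 0.162]
contact_force: [-0.9, -5.4, 8.9]
opening: 0.352
grasp_force: 59.9
```

Call:
{"op": "play_rows", "data": {
  "dp": [
    [0,0,0],
    [0,0,0],
    [0,0,0],
    [0,0,0],
    [0,0,0]
  ],
  "rot": [
    [0,0,0],
    [0,0,0],
    [0,0,0],
    [0,0,0],
    [0,0,0]
  ],
  "fingers": 0.65
}}

```text
clock: 18.38
eef_pos: [546.4, 267.9, 164.4]
tcp_rot: [-3.141, 0.0, 0.162]
contact_force: [-1.0, 0.7, 0.5]
opening: 0.649
grasp_force: 0.0
```

Call:
{"op": "play_rows", "data": {
  "dp": [
    [0,0,-0.2],
    [0,0,-0.8],
    [0,0,-1.4],
    [0,0,-1.6],
    [0,0,-1.6]
  ],
  "rot": [
    [0,0,0],
    [0,0,0],
    [0,0,0],
    [0,0,0],
    [0,0,0]
  ]
}}

```text
clock: 18.8
eef_pos: [547.9, 268.5, 231.4]
tcp_rot: [-3.14, -0.005, 0.162]
contact_force: [0.3, -0.5, 0.1]
opening: 0.653
grasp_force: 0.0
```

Run:
```python
from rig import telemetry
from h import *
s=telemetry.sense();print(s["eef_pos"],s["contact_force"],s["tcp_rot"])
p=s["eef_pos"]
legs([(480,150,220,9.3),(497.6,17.8,140,9.3),(497.6,17.8,73,9.3)])
```

```text
[547.87262361 268.49359191 231.43321472] [ 0.26783173 -0.51523295  0.0572582 ] [-3.14019978 -0.00454209  0.16223265]
dp [-2.153, 2.649, 0.286] rotz -0.001
dp [-0.1, 3.333, 2.0] rotz -0.0
dp [0.0, 0.0, 1.675] rotz -0.0
```

Call:
{"op": "play_rows", "data": {
  "dp": [
    [-0.6,0.7,0],
    [-1.2,1.5,0],
    [-1.8,2.2,0.1],
    [-2.112,2.641,0.2],
    [-2.112,2.641,0.2]
  ],
  "rot": [
    [0,0,0],
    [0,0,0],
    [0,0,0],
    [0,0,0],
    [0,0,0]
  ]
}}

```text
clock: 19.22
eef_pos: [476.7, 146.5, 218.7]
tcp_rot: [3.14, 0.005, 0.161]
contact_force: [0.3, 0.8, -0.4]
opening: 0.648
grasp_force: 0.0
```

Call:
{"op": "play_rows", "data": {
  "dp": [
    [0,0.7,0.3],
    [0,1.5,0.8],
    [-0.05,2.3,1.4],
    [-0.1,3.1,1.9],
    [-0.1,3.333,2]
  ],
  "rot": [
    [0,0,0],
    [0,0,0],
    [0,0,0],
    [0,0,0],
    [0,0,0]
  ]
}}

```text
clock: 19.63
eef_pos: [495.8, 14.8, 137.0]
tcp_rot: [3.141, 0.005, 0.161]
contact_force: [-0.3, -0.5, -0.7]
opening: 0.647
grasp_force: 0.0
```

Call:
{"op": "play_rows", "data": {
  "dp": [
    [0,0,0],
    [0,0,0],
    [0,0,0]
  ],
  "rot": [
    [0,0,0],
    [0,0,0],
    [0,0,0]
  ]
}}

```text
clock: 19.88
eef_pos: [498.3, 18.6, 141.0]
tcp_rot: [-3.141, -0.001, 0.162]
contact_force: [-0.4, -0.2, 0.9]
opening: 0.65
grasp_force: 0.0
```

Run:
```python
from rig import telemetry
from h import *
s=telemetry.sense();print(s["eef_pos"],s["contact_force"],s["tcp_rot"])
legs([(497.6,17.8,73.2,9.3)])
```

```text
[498.33480629  18.63037227 141.04119519] [-0.35859363 -0.20312872  0.86798322] [-3.14128465e+00 -8.31439260e-04  1.62299279e-01]
dp [-0.021, 0.018, 1.696] rotz -0.0
```

Call:
{"op": "play_rows", "data": {
  "dp": [
    [0,0.01,0.4],
    [0,0.01,1],
    [0,0.01,1.5],
    [0,0.01,1.69],
    [0,0.01,1.69]
  ],
  "rot": [
    [0,0,0],
    [0,0,0],
    [0,0,0],
    [0,0,0],
    [0,0,0]
  ]
}}

```text
clock: 20.3
eef_pos: [497.1, 18.3, 72.1]
tcp_rot: [-3.141, 0.002, 0.164]
contact_force: [-0.8, -0.2, -0.0]
opening: 0.647
grasp_force: 0.0
```

Call:
{"op": "play_rows", "data": {
  "dp": [
    [0,0,0],
    [0,0,0]
  ],
  "rot": [
    [0,0,0],
    [0,0,0]
  ]
}}

```text
clock: 20.47
eef_pos: [498.8, 17.8, 74.2]
tcp_rot: [3.141, -0.002, 0.163]
contact_force: [-0.3, 0.1, -0.3]
opening: 0.646
grasp_force: 0.0
```

Call:
{"op": "play_rows", "data": {
  "dp": [
    [0,0,0],
    [0,0,0],
    [0,0,0],
    [0,0,0],
    [0,0,0]
  ],
  "rot": [
    [0,0,0],
    [0,0,0],
    [0,0,0],
    [0,0,0],
    [0,0,0]
  ],
  "fingers": 0,
  "grip_force": 40
}}

```text
clock: 20.88
eef_pos: [498.2, 17.4, 73.8]
tcp_rot: [-3.142, -0.001, 0.162]
contact_force: [-1.8, 2.4, 7.0]
opening: 0.2
grasp_force: 44.1
```

Call:
{"op": "play_rows", "data": {
  "dp": [
    [0,0,0]
  ],
  "rot": [
    [0,0,0]
  ]
}}

```text
clock: 20.97
eef_pos: [498.2, 17.4, 73.7]
tcp_rot: [-3.141, -0.001, 0.162]
contact_force: [-2.1, 1.5, 7.4]
opening: 0.197
grasp_force: 44.1
```

Run:
```python
from rig import telemetry
s=telemetry.sense();print(s["eef_pos"],s["contact_force"],s["tcp_rot"],s["wrist_torque"])
```

```text
[498.21501539  17.3594554   73.73295532] [-2.05264184  1.54662226  7.39588641] [-3.14149693e+00 -9.54195336e-04  1.62218832e-01] [0.29857745 0.20809777 0.19469318]
```

The grip is pressing down by about 7 N. I'll unload that before drawing.

Call:
{"op": "play_rows", "data": {
  "dp": [
    [0,0,-0.01],
    [0,0,-0.02],
    [0,0,-0.02]
  ],
  "rot": [
    [0,0,0],
    [0,0,0],
    [0,0,0]
  ]
}}

```text
clock: 21.22
eef_pos: [498.2, 17.4, 73.9]
tcp_rot: [-3.141, -0.001, 0.162]
contact_force: [2.7, 2.9, -1.7]
opening: 0.2
grasp_force: 42.7
```

Call:
{"op": "play_rows", "data": {
  "dp": [
    [0,0,0]
  ],
  "rot": [
    [0,0,0]
  ]
}}

```text
clock: 21.3
eef_pos: [498.2, 17.4, 73.9]
tcp_rot: [-3.141, -0.001, 0.162]
contact_force: [1.7, 3.4, -1.0]
opening: 0.2
grasp_force: 42.9
```

Call:
{"op": "play_rows", "data": {
  "dp": [
    [-0.02,-0.008,0],
    [-0.04,-0.008,0],
    [-0.06,-0.008,0],
    [-0.08,-0.008,0]
  ],
  "rot": [
    [0,0,0],
    [0,0,0],
    [0,0,0],
    [0,0,0]
  ]
}}

```text
clock: 21.63
eef_pos: [495.0, 16.9, 73.9]
tcp_rot: [3.141, -0.001, 0.162]
contact_force: [2.9, 0.9, -1.7]
opening: 0.203
grasp_force: 42.7
```

Call:
{"op": "play_rows", "data": {
  "dp": [
    [-0.025,0,0],
    [-0.05,0,0]
  ],
  "rot": [
    [0,0,0],
    [0,0,0]
  ]
}}

```text
clock: 21.8
eef_pos: [492.9, 16.6, 73.9]
tcp_rot: [3.141, -0.001, 0.162]
contact_force: [4.4, -0.1, -1.7]
opening: 0.203
grasp_force: 42.7
```

Call:
{"op": "play_rows", "data": {
  "dp": [
    [-0.025,0,0],
    [-0.05,0,0]
  ],
  "rot": [
    [0,0,0],
    [0,0,0]
  ]
}}

```text
clock: 21.97
eef_pos: [490.8, 16.3, 73.9]
tcp_rot: [3.141, -0.0, 0.162]
contact_force: [3.7, 1.0, -1.5]
opening: 0.199
grasp_force: 42.7
```

Call:
{"op": "play_rows", "data": {
  "dp": [
    [-0.025,0,0.002],
    [-0.05,0,0.004]
  ],
  "rot": [
    [0,0,0],
    [0,0,0]
  ]
}}

```text
clock: 22.13
eef_pos: [489.1, 16.1, 73.9]
tcp_rot: [3.141, -0.001, 0.162]
contact_force: [5.1, 1.5, -0.6]
opening: 0.198
grasp_force: 42.9
```

Call:
{"op": "play_rows", "data": {
  "dp": [
    [-0.025,0,0]
  ],
  "rot": [
    [0,0,0]
  ]
}}

```text
clock: 22.22
eef_pos: [488.1, 15.9, 73.9]
tcp_rot: [3.141, -0.001, 0.162]
contact_force: [6.0, 0.7, -0.7]
opening: 0.2
grasp_force: 42.9
```

Call:
{"op": "play_rows", "data": {
  "dp": [
    [-0.025,0,0]
  ],
  "rot": [
    [0,0,0]
  ]
}}

```text
clock: 22.3
eef_pos: [487.1, 15.8, 73.9]
tcp_rot: [3.141, -0.001, 0.162]
contact_force: [5.7, 0.3, -0.5]
opening: 0.197
grasp_force: 42.9
```

Call:
{"op": "play_rows", "data": {
  "dp": [
    [-0.025,0,0]
  ],
  "rot": [
    [0,0,0]
  ]
}}

```text
clock: 22.38
eef_pos: [486.1, 15.6, 73.9]
tcp_rot: [3.141, -0.001, 0.162]
contact_force: [5.0, 0.7, -1.3]
opening: 0.197
grasp_force: 42.9
```

Call:
{"op": "play_rows", "data": {
  "dp": [
    [-0.025,0,0]
  ],
  "rot": [
    [0,0,0]
  ]
}}

```text
clock: 22.47
eef_pos: [485.2, 15.4, 73.9]
tcp_rot: [3.141, -0.001, 0.162]
contact_force: [5.3, 0.7, -0.8]
opening: 0.198
grasp_force: 42.9
```

The drag is steady at about 5.4 N with only the gauge's weight carried, which is light and definite and within the band. I'll draw it straight out.

Call:
{"op": "play_rows", "data": {
  "dp": [
    [-0.06,0,0],
    [-0.14,0,0],
    [-0.24,0,0],
    [-0.36,0,0],
    [-0.48,0,0]
  ],
  "rot": [
    [0,0,0],
    [0,0,0],
    [0,0,0],
    [0,0,0],
    [0,0,0]
  ]
}}

```text
clock: 22.88
eef_pos: [466.1, 12.3, 73.8]
tcp_rot: [3.141, -0.001, 0.162]
contact_force: [5.1, 1.5, -0.8]
opening: 0.202
grasp_force: 42.9
```

Call:
{"op": "play_rows", "data": {
  "dp": [
    [-0.12,0,0],
    [-0.24,0,0],
    [-0.36,0,0],
    [-0.48,0,0],
    [-0.6,0,0]
  ],
  "rot": [
    [0,0,0],
    [0,0,0],
    [0,0,0],
    [0,0,0],
    [0,0,0]
  ]
}}

```text
clock: 23.3
eef_pos: [442.4, 8.4, 73.9]
tcp_rot: [3.141, -0.001, 0.162]
contact_force: [4.9, 0.9, -1.0]
opening: 0.201
grasp_force: 42.9
```

Call:
{"op": "play_rows", "data": {
  "dp": [
    [-0.15,0,0],
    [-0.4,0,0],
    [-0.7,0,0],
    [-1.1,0,0],
    [-1.5,0,0]
  ],
  "rot": [
    [0,0,0],
    [0,0,0],
    [0,0,0],
    [0,0,0],
    [0,0,0]
  ]
}}

```text
clock: 23.72
eef_pos: [381.1, -1.4, 73.4]
tcp_rot: [-3.141, 0.002, 0.162]
contact_force: [0.5, -0.7, -0.7]
opening: 0.199
grasp_force: 42.9
```

Call:
{"op": "play_rows", "data": {
  "dp": [
    [-0.2,0,0],
    [-0.25,0,-0.4],
    [-0.25,0,-0.8],
    [-0.25,0,-0.8]
  ],
  "rot": [
    [0,0,0],
    [0,0,0],
    [0,0,0],
    [0,0,0]
  ]
}}

```text
clock: 24.05
eef_pos: [373.5, -3.0, 107.3]
tcp_rot: [3.141, -0.002, 0.162]
contact_force: [1.0, -0.0, 0.4]
opening: 0.199
grasp_force: 42.9
```

Run:
```python
from rig import telemetry
from h import *
s=telemetry.sense();print(s["eef_pos"],s["contact_force"],s["tcp_rot"])
p=s["eef_pos"]
legs([(395,-165,108,7),(404.3,-335.7,60,4.76)])
```

```text
[373.46952719  -2.95332528 107.34810693] [ 1.00938914 -0.00157016  0.40856208] [ 3.14119411e+00 -1.50546963e-03  1.62099051e-01]
dp [-0.123, 4.085, -0.016] rotz 0.381
dp [-0.289, 4.264, 1.2] rotz 0.373
```

Call:
{"op": "play_rows", "data": {
  "dp": [
    [-0.02,0.7,0],
    [-0.05,1.5,0],
    [-0.08,2.4,0],
    [-0.1,3.3,0],
    [-0.123,4.085,0]
  ],
  "rot": [
    [0,0,0.05],
    [0,0,0.15],
    [0,0,0.25],
    [0,0,0.33],
    [0,0,0.381]
  ]
}}

```text
clock: 24.47
eef_pos: [394.1, -166.7, 105.1]
tcp_rot: [-3.141, 0.001, 0.122]
contact_force: [1.1, 0.0, -0.1]
opening: 0.199
grasp_force: 42.9
```

Call:
{"op": "play_rows", "data": {
  "dp": [
    [-0.06,0.9,0.2],
    [-0.12,1.8,0.5],
    [-0.19,2.8,0.8],
    [-0.26,3.8,1.1],
    [-0.289,4.264,1.2]
  ],
  "rot": [
    [0,0,0.08],
    [0,0,0.16],
    [0,0,0.24],
    [0,0,0.32],
    [0,0,0.373]
  ]
}}

```text
clock: 24.88
eef_pos: [403.3, -339.2, 55.5]
tcp_rot: [3.142, 0.001, 0.081]
contact_force: [-0.9, -0.3, -0.5]
opening: 0.199
grasp_force: 42.9
```

Call:
{"op": "play_rows", "data": {
  "dp": [
    [0,0,0],
    [0,0,0],
    [0,0,0]
  ],
  "rot": [
    [0,0,0],
    [0,0,0],
    [0,0,0]
  ]
}}

```text
clock: 25.13
eef_pos: [403.0, -334.6, 56.9]
tcp_rot: [-3.14, 0.002, 0.083]
contact_force: [-0.6, 0.0, -0.7]
opening: 0.2
grasp_force: 42.9
```

Run:
```python
from rig import telemetry
from h import *
s=telemetry.sense();print(s["eef_pos"],s["contact_force"],s["tcp_rot"])
legs([(404.3,-335.7,9.0,4.76)])
```

```text
[ 403.0328088  -334.55089301   56.93133736] [-0.61853179  0.02618696 -0.73600333] [-3.13992797e+00  1.52443864e-03  8.29933065e-02]
dp [0.029, 0.031, 1.198] rotz -0.001
```

Call:
{"op": "play_rows", "data": {
  "dp": [
    [0.03,0,0.4],
    [0.03,0,0.9],
    [0.03,0,1.18],
    [0.03,0,1.18],
    [0.03,0,1.18]
  ],
  "rot": [
    [0,0,0],
    [0,0,0],
    [0,0,0],
    [0,0,0],
    [0,0,0]
  ]
}}

```text
clock: 25.55
eef_pos: [404.7, -334.4, 10.2]
tcp_rot: [-3.14, 0.001, 0.084]
contact_force: [0.1, -0.3, -0.4]
opening: 0.2
grasp_force: 42.9
```

Call:
{"op": "play_rows", "data": {
  "dp": [
    [0,0,0.025],
    [0,0,0.025],
    [0,0,0.025]
  ],
  "rot": [
    [0,0,0],
    [0,0,0],
    [0,0,0]
  ]
}}

```text
clock: 25.8
eef_pos: [405.6, -335.8, 10.2]
tcp_rot: [3.141, -0.001, 0.083]
contact_force: [-0.5, 0.6, -1.0]
opening: 0.2
grasp_force: 42.9
```

Call:
{"op": "play_rows", "data": {
  "dp": [
    [0,0,0.02],
    [0,0,0.02],
    [0,0,0.02]
  ],
  "rot": [
    [0,0,0],
    [0,0,0],
    [0,0,0]
  ]
}}

```text
clock: 26.05
eef_pos: [405.1, -335.6, 8.8]
tcp_rot: [3.141, -0.0, 0.083]
contact_force: [-0.7, -0.1, -1.6]
opening: 0.202
grasp_force: 42.9
```

Call:
{"op": "play_rows", "data": {
  "dp": [
    [0,0,0.015],
    [0,0,0.015],
    [0,0,0.015]
  ],
  "rot": [
    [0,0,0],
    [0,0,0],
    [0,0,0]
  ]
}}

```text
clock: 26.3
eef_pos: [405.0, -335.5, 8.0]
tcp_rot: [-3.142, 0.0, 0.083]
contact_force: [-0.1, 0.8, -1.0]
opening: 0.202
grasp_force: 42.9
```

Call:
{"op": "play_rows", "data": {
  "dp": [
    [0,0,0.015],
    [0,0,0.015],
    [0,0,0.015]
  ],
  "rot": [
    [0,0,0],
    [0,0,0],
    [0,0,0]
  ]
}}

```text
clock: 26.55
eef_pos: [405.0, -335.4, 7.3]
tcp_rot: [-3.141, 0.0, 0.083]
contact_force: [-0.1, 0.6, -1.1]
opening: 0.199
grasp_force: 42.9
```

Call:
{"op": "play_rows", "data": {
  "dp": [
    [0,0,0.015],
    [0,0,0.015],
    [0,0,0.015]
  ],
  "rot": [
    [0,0,0],
    [0,0,0],
    [0,0,0]
  ]
}}

```text
clock: 26.8
eef_pos: [405.1, -335.5, 6.9]
tcp_rot: [3.142, -0.0, 0.083]
contact_force: [-1.0, 0.5, 1.3]
opening: 0.2
grasp_force: 43.2
```

Call:
{"op": "play_rows", "data": {
  "dp": [
    [0,0,0.012],
    [0,0,0.012],
    [0,0,0.012]
  ],
  "rot": [
    [0,0,0],
    [0,0,0],
    [0,0,0]
  ]
}}

```text
clock: 27.05
eef_pos: [405.1, -335.6, 6.9]
tcp_rot: [3.141, -0.0, 0.083]
contact_force: [-1.7, 2.5, 9.2]
opening: 0.2
grasp_force: 44.3
```

Call:
{"op": "play_rows", "data": {
  "dp": [
    [0,0,-0.01],
    [0,0,-0.01]
  ],
  "rot": [
    [0,0,0],
    [0,0,0]
  ]
}}

```text
clock: 27.22
eef_pos: [405.1, -335.6, 6.9]
tcp_rot: [3.141, -0.0, 0.083]
contact_force: [-0.8, 1.4, 5.5]
opening: 0.199
grasp_force: 43.6
```

Call:
{"op": "play_rows", "data": {
  "dp": [
    [0,0,0],
    [0,0,0],
    [0,0,0],
    [0,0,0],
    [0,0,0]
  ],
  "rot": [
    [0,0,0],
    [0,0,0],
    [0,0,0],
    [0,0,0],
    [0,0,0]
  ],
  "fingers": 0.65
}}

```text
clock: 27.63
eef_pos: [405.1, -335.5, 6.7]
tcp_rot: [-3.142, 0.0, 0.083]
contact_force: [-0.6, 0.6, 0.6]
opening: 0.647
grasp_force: 0.0
```

Call:
{"op": "play_rows", "data": {
  "dp": [
    [0,0,-0.3],
    [0,0,-1],
    [0,0,-1.8],
    [0,0,-2.6],
    [0,0,-3]
  ],
  "rot": [
    [0,0,0],
    [0,0,0],
    [0,0,0],
    [0,0,0],
    [0,0,0]
  ]
}}

```text
clock: 28.05
eef_pos: [406.2, -336.5, 131.0]
tcp_rot: [3.139, -0.003, 0.083]
contact_force: [1.1, -0.3, 0.5]
opening: 0.648
grasp_force: 0.0
```

Call:
{"op": "play_rows", "data": {
  "dp": [
    [0,0,0],
    [0,0,0],
    [0,0,0],
    [0,0,0],
    [0,0,0]
  ],
  "rot": [
    [0,0,0],
    [0,0,0],
    [0,0,0],
    [0,0,0],
    [0,0,0]
  ]
}}

```text
clock: 28.47
eef_pos: [404.4, -335.0, 125.6]
tcp_rot: [-3.14, 0.002, 0.083]
contact_force: [-0.1, 0.0, -0.2]
opening: 0.651
grasp_force: 0.0
```

Run:
```python
from rig import optics,telemetry
from h import *
f=optics.grab_frame("scene"); print(telemetry.sense()["clock"])
c=f["color"][130:330,160:420,::-1]
cv2.imwrite("pics/end.png",cv2.resize(c,None,fx=3,fy=3,interpolation=cv2.INTER_CUBIC))
```

```text
28.5167
```

View pics/end.png

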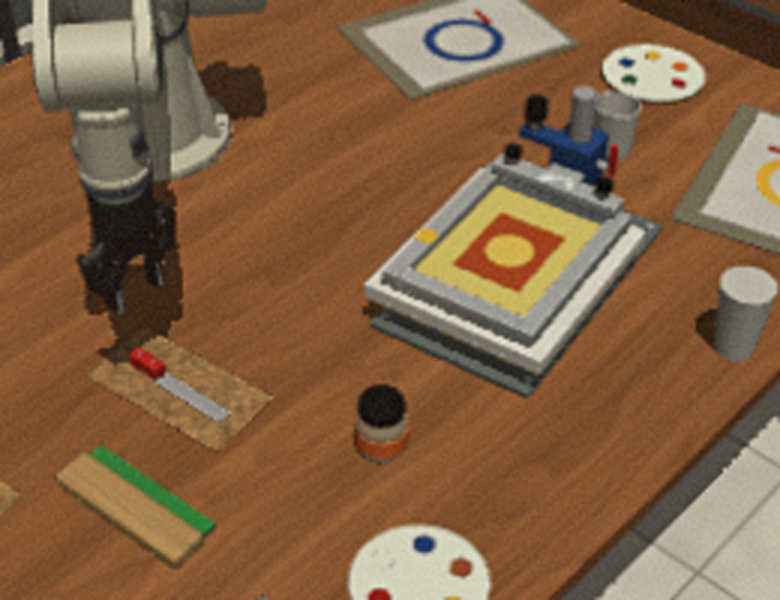

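The gauge lies flat on the mat, from (150,362) to (220,412), the head is still lowered at (540,130), and the other things are undisturbed. Handing in.

```bash
python3 -c "
from rig import r
print(r.sign_off())"
```

```text
the job is handed in; nothing more can be done
None
```

The press gap is set: the blade drew straight out with a steady drag of about 5 N (estimated nip about 4.4 N). The gauge is back flat on its mat, the head is left as set, and the job is handed in at about 28.5 s.

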